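# Put the bodkin away behind its keeper bar

## Robot

A 7-joint arm with a two-finger parallel gripper is mounted at the origin on the work surface. World frame = base frame: x ahead of the robot, y to its left, z up, the work surface at z = 0. Lengths are in m, angles in rad, forces in N, time in s.
With the tool pointing down it reaches from about 0.4 to 0.9 m from the base axis. Payload 5.5 kg.
Tool frame: the origin (TCP) lies midway between the tips of the shut fingers; the grasp point (between the pads) lies 19 mm behind it (manip.grip_depth is the distance from the TCP to the grasp point, in m); z points along the fingers, x is the direction in which the jaws open and shut, and the axes are right-handed (so a half turn about z gives the same grasp; the last joint's range is limited). The gripper opens to 92 mm and grips with 3 to 60 N. Pads are 19 mm wide; open, the fingers measure 130 mm over their backs; the gripper's body (75 mm by 190 mm) begins 47 mm behind the grasp point.
Start: joints at [-0.871, 0.501, -0.427, 1.55, 0.221, 1.138, -0.21], TCP at [0.275, 0.589, 0.227] pointing down, gripper open.
Joint ranges: [-2.88, 2.88], [-0.31, 2.03], [-1.54, 1.56], [0.2, 2.42], [-1.41, 4.55], [0.19, 2.02], [-2.57, 2.57]. Speed limits (rad/s): [2.57, 2.57, 3.14, 3.14, 3.14, 3.14, 3.14].

## Interface

Orientations are given as a unit quaternion [x, y, z, w].
In Python, from bench import manip, effector, viewer gives the robot as it stands. Calls block until the motion is done:
- manip.move_pose(position, orientation): joint-space move of the TCP to a pose.
- manip.servo_line(position, ori=None, vel=0.15): straight line of the TCP; ori=None keeps the orientation; vel is the mean speed in m/s.
- manip.movej(angles): joint-space move.
- effector.open_jaws() and effector.close(f_grip=None): open the fingers fully, or close them until they stop; f_grip is the grip in N (None keeps the last).
- manip.sleep(seconds).
- manip.solve_ik(position, orientation): joint angles nearest the present ones, or None.
- viewer.get_image(name): name is "side" or "top"; returns the picture (420x560x3 uint8, red, green, blue); there is no depth.
- viewer.get_calibration(name): a dict with "vfov" (degrees; the focal length in pixels is half the picture's height over the tangent of half this angle, whatever the lens; pixels are square), "cx", "cy" (the principal point, pixels), "eye" and "attitude" of the camera in the world. Camera axes: x right, y down, z forward; pixel columns grow to the right and rows downward; lengths in m; the calibration is good to about 2 mm. A picture is of the moment at which its call begins. get_calibration takes no time and is no camera call.
A pose or a line that the arm cannot do raises manip.PlanningError and nothing moves.
- manip.hand_in(): hands the job in, once; it reports no verdict.
Readings, each from a call of its own:
- manip.current_clock(): time.
- manip.current_q(): joint angles.
- manip.current_joint_velocities(): joint speeds.
- manip.current_tau(): joint torques, N m.
- manip.current_tool_pos(): TCP position.
- manip.current_tcp_rot(): TCP orientation.
- manip.current_force(): force on the tool from outside, world axes, zero at the start.
- manip.current_wrist_torque(): the same for the moment, N m.
- manip.current_finger_gap(): finger opening in m.
Only numpy, scipy, OpenCV 4.12 (cv2) and the standard library are available. Lean on these libraries where they do the work, as an engineer would, in place of code of your own. Each camera call takes 0.05 s, during which the arm holds its last target.

## Task

Put the bodkin away in its wooden rack: draw it out from under the caddy's shelf and lay it in the rack's trough, spike first, then slide it fully home with its spike and the front of its handle under the plastic-topped guard. Then swing the hinged keeper bar shut behind the handle until it clicks into its detent. Let go of everything, and leave the tin, the bottle, the scissors and the brass stacker where they stand.

Things in the scene. Friction and masses are not known exactly. Their poses are not given: they have to be found in the camera images.
- bodkin: Bodkin (stout awl), 170 mm long, 120 g: pale wood handle 120 mm long, 26 x 26 mm square; brass ferrule 18 mm across, 10 mm long; steel spike 6 mm across, 40 mm long. Origin: underside of the handle at mid-length (handle spans x = -60 to +60 mm); x points to the spike, z up. Starts flat on the desk, the rear 60-70 mm of the handle under the caddy's shelf; to be drawn out along +x.
- bodkin_tip (a point): The point of the spike, 110 mm along the bodkin's x from its origin, 13 mm above its underside.
- bodkin_tail (a point): Centre of the rear end face of the handle, 60 mm behind the bodkin's origin, 13 mm above its underside. Home in the rack only the rear 70 mm of the handle is clear of the guard, at the start only the front 50-60 mm is clear of the shelf: so it is let go in the trough and taken again at this end.
- caddy: Low pale wooden caddy, fixed, origin at desk height, z up. Its shelf (underside 34, top 46 mm above the desk) spans x = -180 to -70 mm, 130 mm wide in y, on two side walls 106 mm apart inside. The bodkin's handle is in the space below, open to +x; its spike points roughly along +x. Three spools on the shelf, up to 80 mm high, start 67 mm behind its front edge.
- rack: Wooden rack, fixed: base board 250 (x) x 135 (y) x 8 mm. Origin at desk height at the board's mid-length, on the trough's centre line; x along the trough towards the guard, z up. Trough from x = -125 to +20 mm: floor 8 mm above the desk, guide walls 32 mm apart inside, 4 mm thick, tops 16 mm above the desk, so the handle stands 18 mm above them.
- guard_mouth (a point): Middle of the guard's open mouth, on the trough floor (rack x = +20, z = 8 mm). The guard is 32 mm wide inside, roof underside 40 and top 44 mm above the desk (pale translucent plastic on wooden sides), and runs 100 mm on to its end wall.
- guard_end (a point): Middle of the guard's end wall, inside face, 21 mm above the desk (rack x = +120 mm). Fully home the bodkin's tip meets this point, its tail is at rack x = -50 and its origin at rack x = +10, z = 8 mm. The shut keeper leaves about 4 mm of end play.
- keeper (a joint): Angle of the keeper bar on its upright hinge, rad: 0 shut (bar along the rack's -y, across the trough, front face at rack x = -54 mm); it opens clockwise seen from above, pointing along the rack's -x at 1.57; stop at 2.1. Starts at 1.5 to 1.9, stays where left. It cannot shut unless the handle is home. In the last 0.16 rad it rides over a sprung ball (about 4 N at the knob), then snaps to its stop at 0.
- keeper_hinge (a point): Hinge axis of the keeper bar, at the rack's x = -62, y = +58 mm, 22 mm above the desk. The steel bar is 16 mm wide, 12 mm thick, its end 108 mm from the axis, underside 22 and top 34 mm above the desk.
- keeper_knob (a point): Centre of the top of the upright round steel knob on the bar's free end, 98 mm from the hinge axis. Knob 16 mm across, from 34 to 66 mm above the desk.
- tin: Round aluminium tin, 94 mm across, 37 mm high, bystander. Origin: centre of its underside.
- varnish: Small amber bottle with a black cap, 40 mm across, 70 mm high, bystander. Origin: centre of its underside.
- scissors: Scissors with black loops lying flat, about 160 mm long, bystander. Origin near the rivet, on the underside; x points to the blades' points.
- stacker: Brass hair stacker, upright tube 36 mm across, 80 mm high, bystander. Origin: centre of its underside.
Things that resemble listed ones, but are neither listed nor needed, are in the scene too. There is more than one size of the bodkin; the job needs the largest.

How it is judged:
By the outcome, as a careful person would: the job done as asked, in the order asked, and still so for the second after the job is handed in, with the robot touching nothing.
It also fails if it takes over 59 s, if anything falls off the work surface, if the arm or the gripper's body presses on something with over 40 N, if the wrist force passes 120 N, or if a joint passes its speed limit or range.

## Working session

There is one attempt and no reset: what is moved stays moved. The work goes in short steps, each a Python script; the robot and the scene stay as the last script left them, time stands still between calls to the robot, and variables do not carry over. Pictures are saved under pics/ and viewed, and the job is handed in when it is done.

```bash
ls; mkdir -p pics; python3 - <<'E'
from bench import manip, effector, viewer
import cv2
for n in ("side","top"):
    im=viewer.get_image(n); cv2.imwrite(f"pics/{n}0.png",im[:,:,::-1]); print(n,viewer.get_calibration(n))
print(manip.current_clock(),manip.current_tcp_rot(),manip.current_tool_pos(),manip.grip_depth)
E
```

```text
pics
side {'vfov': 55.93325364236402, 'cx': 279.0444262467033, 'cy': 202.87852596363797, 'eye': array([ 0.2378636 , -0.76776077,  0.67456332]), 'attitude': array([ 0.87213273, -0.17953492,  0.07904919, -0.44822198])}
top {'vfov': 51.26203069048969, 'cx': 282.16035119664525, 'cy': 202.74497371521747, 'eye': array([ 0.35422483, -0.00283489,  1.18475567]), 'attitude': array([-0.69741572,  0.7115035 , -0.06285013,  0.05851445])}
0.1 [ 8.43498663e-01  5.37130550e-01 -7.62613674e-04  4.43422191e-04] [0.27471314 0.58839213 0.22578374] 0.0188
```

View pics/side0.png

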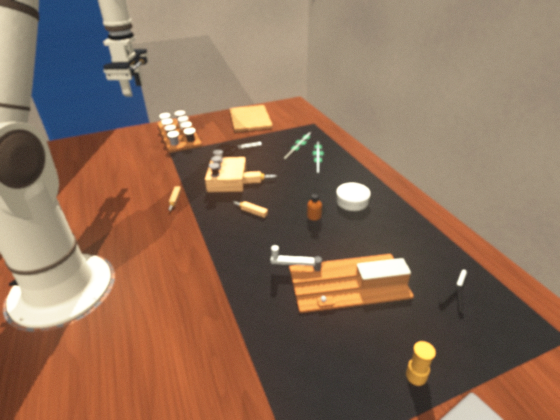

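View pics/top0.png

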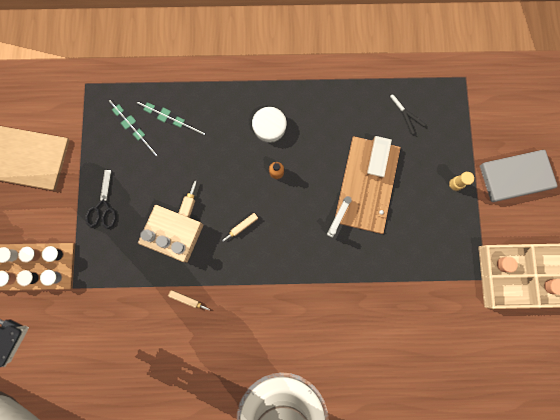

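```bash
cat > h.py <<'E'
import numpy as np, cv2
from scipy.spatial.transform import Rotation as R
from bench import manip, effector, viewer
C={n:viewer.get_calibration(n) for n in("side","top")}
def K(n):
    f=210/np.tan(np.radians(C[n]['vfov'])/2); return f
def ray(n,uv):
    c=C[n]; f=K(n); d=np.array([(uv[0]-c['cx'])/f,(uv[1]-c['cy'])/f,1.])
    return np.array(c['eye']),R.from_quat(c['attitude']).as_matrix()@d
def onz(n,uv,z):
    e,d=ray(n,uv); return e+d*(z-e[2])/d[2]
def proj(n,p):
    c=C[n]; q=R.from_quat(c['attitude']).as_matrix().T@(np.array(p)-c['eye']); return q[:2]/q[2]*K(n)+[c['cx'],c['cy']]
def crop(n,x0,y0,w,h,s,name,im=None):
    im=viewer.get_image(n) if im is None else im
    cv2.imwrite(f"pics/{name}.png",cv2.resize(im[y0:y0+h,x0:x0+w,::-1],None,fx=s,fy=s,interpolation=cv2.INTER_CUBIC))
def tri(u,v):
    e1,d1=ray("side",u);e2,d2=ray("top",v)
    A=np.c_[d1,-d2];t=np.linalg.lstsq(A,e2-e1,rcond=None)[0]
    a,b=e1+d1*t[0],e2+d2*t[1]; return (a+b)/2,np.linalg.norm(a-b)
E
python3 - <<'E'
from h import *
print("base",proj("top",[0,0,0]),proj("side",[0,0,0]),"tcp",proj("side",manip.current_tool_pos()))
print(tri((315,197),(276,166)), tri((275,249),(331,236)))
im=cv2.imread("pics/top0.png")[:,:,::-1]
crop("top",120,160,150,160,5,"c1",im); crop("top",310,120,110,120,5,"c2",im)
ims=cv2.imread("pics/side0.png")[:,:,::-1]
crop("side",150,130,150,100,5,"c3",ims); crop("side",260,230,160,90,5,"c4",ims)
E
```

```text
base [281.83264184 420.91761537] [ 60.42812467 288.07026408] tcp [133.60900855  90.19271651]
(array([0.64738383, 0.00248072, 0.06411008]), np.float64(0.00019547834875922136)) (array([ 0.46701979, -0.13770547,  0.05912439]), np.float64(0.014292492429632264))
```

View pics/c1.png

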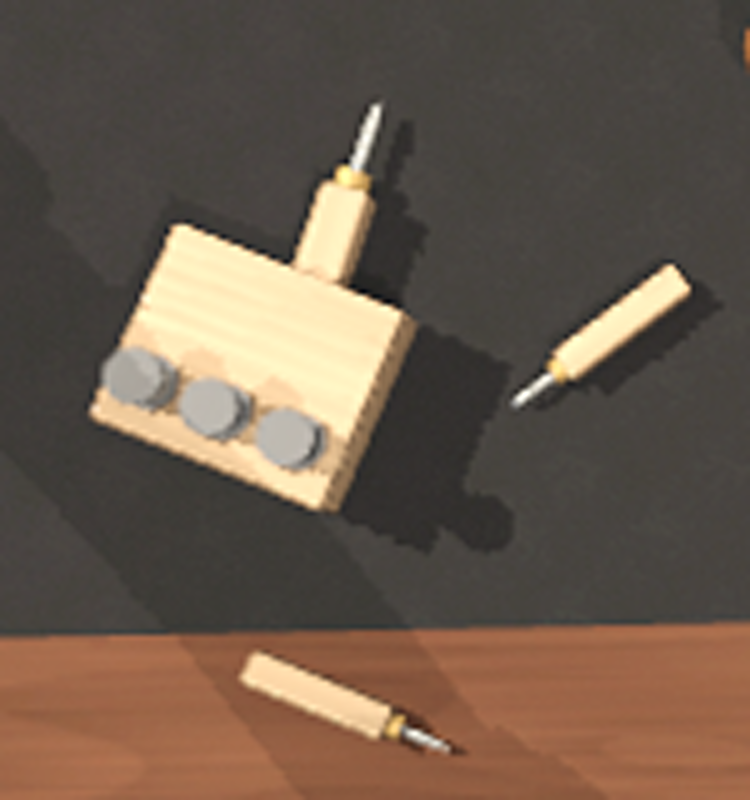

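View pics/c2.png

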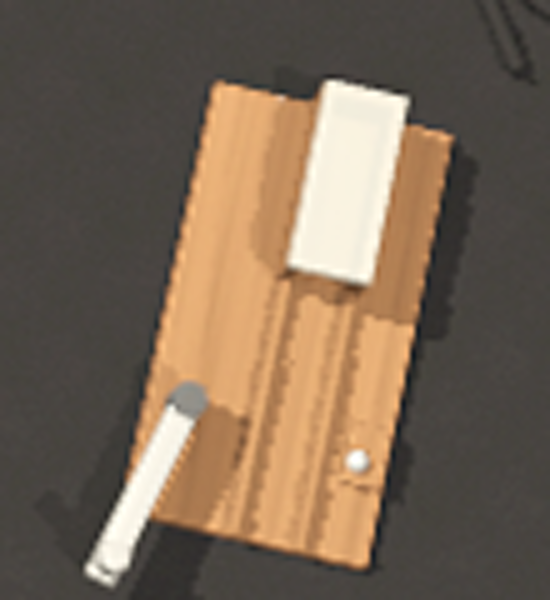

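View pics/c3.png

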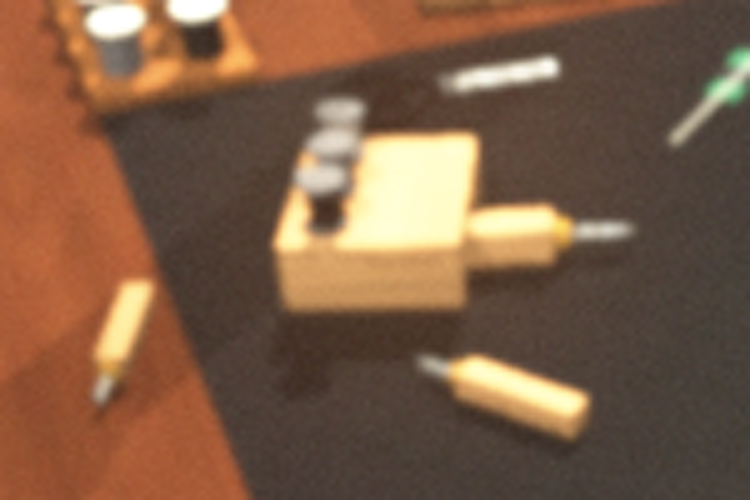

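View pics/c4.png

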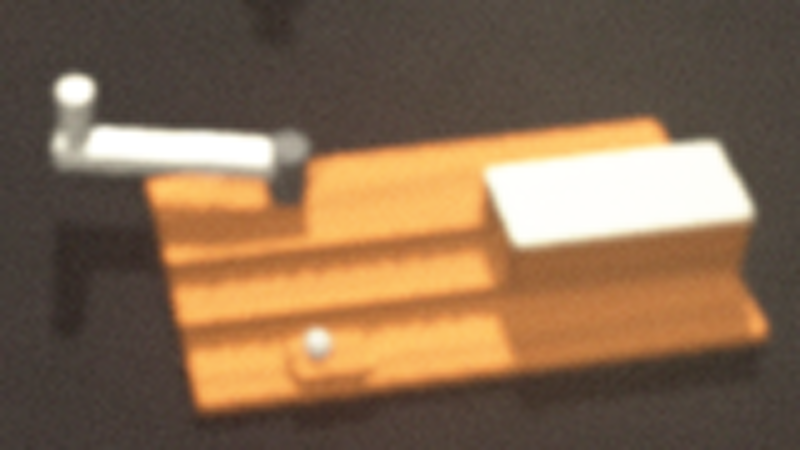

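The candidates in the top view are (187,203) half under the shelf, (240,228) loose on the mat and (190,300) loose on the wood. The one under the shelf fits: its handle is clearly the widest, its rear is under the caddy, and its spike points out of the opening. The crop confirms this. The rack's guard roof is at about (380,157), the keeper hinge at (348,199) and the knob at (331,235). I'll measure these next.

```bash
python3 - <<'E'
from h import *
im=cv2.imread("pics/top0.png"); hsv=cv2.cvtColor(im,cv2.COLOR_BGR2HSV)
S=4; big=cv2.resize(im,None,fx=S,fy=S,interpolation=cv2.INTER_CUBIC); H=cv2.cvtColor(big,cv2.COLOR_BGR2HSV)
def comp(mask,seed):
    n,l,st,c=cv2.connectedComponentsWithStats(mask.astype(np.uint8)); k=l[int(seed[1]*S),int(seed[0]*S)]; return (l==k)&(k>0)
def rect(m,z,name):
    cs,_=cv2.findContours(m.astype(np.uint8),cv2.RETR_EXTERNAL,cv2.CHAIN_APPROX_NONE); c=max(cs,key=cv2.contourArea)
    px=(c[:,0,:]+.5)/S-.5
    w=np.array([onz("top",p,z)[:2] for p in px],np.float32)
    r=cv2.minAreaRect((w*1000).astype(np.float32)); print(name,np.round(r[0],1),np.round(r[1],1),round(r[2],2)); print(np.round(cv2.boxPoints(r),1).tolist())
print([H[int(y*S),int(x*S)].tolist() for x,y in [(380,157),(368,205),(170,230),(187,208),(190,186),(382,212)]])
g=comp((H[...,1]<60)&(H[...,2]>150),(380,157)); rect(g,.044,"guard")
wood=comp((H[...,1]>90)&(H[...,2]>70),(368,205))|g; rect(wood,.008,"board")
cad=comp((H[...,1]>40)&(H[...,2]>120),(170,225)); rect(cad,.046,"caddy+handle")
o=big.copy(); 
for m,c in((g,(0,0,255)),(wood,(255,0,0)),(cad,(0,255,0))):
    cs,_=cv2.findContours(m.astype(np.uint8),cv2.RETR_EXTERNAL,cv2.CHAIN_APPROX_NONE); cv2.drawContours(o,cs,-1,c,1)
cv2.imwrite("pics/seg.png",np.hstack([o[165*4:270*4,130*4:210*4],o[125*4:245*4,325*4:405*4][:420]]))
E
```

```text
[[23, 25, 249], [15, 125, 222], [24, 60, 255], [24, 61, 255], [17, 31, 73], [37, 9, 255]]
guard [ 675.5 -276.3] [ 46.8 108.9] 75.61
[[617.0, -285.3999938964844], [722.4000244140625, -312.3999938964844], [734.0, -267.1000061035156], [628.5999755859375, -240.10000610351562]]
board [ 614.1 -249.3] [139.8 268.6] 75.38
[[466.5, -283.0], [726.4000244140625, -350.79998779296875], [761.7000122070312, -215.5], [501.79998779296875, -147.6999969482422]]
caddy+handle [505.8 269.9] [141.2 173.8] 67.3
[[398.3999938964844, 238.3000030517578], [558.7999877929688, 171.3000030517578], [613.2000122070312, 301.5], [452.8999938964844, 368.6000061035156]]
```

View pics/seg.png

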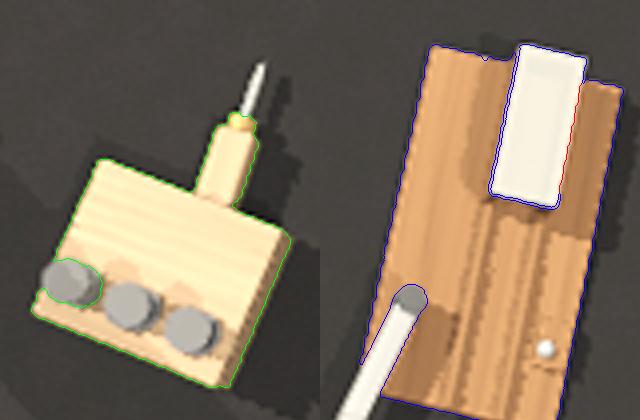

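```bash
python3 - <<'E'
from h import *
f=lambda a:np.round(np.array(a)*1000,1)
print("guard side",[f(onz("side",p,.044)) for p in [(357,263.6),(404,258.4),(411,272.4),(363,279.4)]])
c1=lambda x,y:(120+x/5-.4,160+y/5-.4)
print("tip",f(onz("top",c1(378,101),.013)),"ferrule",f(onz("top",c1(353,177),.020)))
print("front corners",f(onz("top",c1(326,180),.026)),f(onz("top",c1(370,193),.026)))
print("back corners",f(onz("top",c1(296,265),.026)),f(onz("top",c1(344,285),.026)))
c3=lambda x,y:(150+x/5-.4,130+y/5-.4)
print("tip tri",tri(c3(635,228),c1(378,101)),"ferr",tri(c3(563,228),c1(353,177)))
print("knob tri",tri((260+74/5-.4,230+86/5-.4),(310+113/5-.4,120+555/5-.4)), "hinge",tri((260+290/5,230+140/5),(310+187/5-.4,120+398/5-.4)))
print("ball",f(onz("top",(310+358/5-.4,120+461/5-.4),.02)))
O=np.array([.6059,-.2584]);u=np.array([np.cos(np.radians(14.5)),-np.sin(np.radians(14.5))]);v=np.array([-u[1],u[0]])
P=lambda x,y,z:np.r_[O+u*x+v*y,z]
im=cv2.imread("pics/top0.png");ims=cv2.imread("pics/side0.png")
pts=[(20,20),(20,-20),(124,20),(124,-20)]
out=[]
for n,I,(x0,y0,w,h) in(("top",im,(320,120,100,120)),("side",ims,(260,230,160,90))):
    s=5;o=cv2.resize(I[y0:y0+h,x0:x0+w],None,fx=s,fy=s,interpolation=cv2.INTER_CUBIC)
    for p,c in [(P(a/1000,b/1000,.044),(0,0,255)) for a,b in pts]+[(P(x/1000,b/1000,.016),(255,0,0)) for x in(-125,-80,-40,0) for b in(-16,16)]+[(P(-.062,.058,.034),(0,255,0)),(P(-.125,0,.008),(255,0,255))]:
        q=(proj(n,p)-[x0,y0]+.5)*s; cv2.circle(o,tuple(int(t) for t in q),3,c,-1)
    cv2.imwrite(f"pics/ov_{n}.png",o)
E
```

```text
guard side [array([ 629.2, -242. ,   44. ]), array([ 734.3, -270.6,   44. ]), array([ 721.4, -312.3,   44. ]), array([ 615.8, -288. ,   44. ])]
tip [626.  224.8  13. ] ferrule [582.5 236.4  20. ]
front corners [579.9 249.6  26. ] [572.3 225.9  26. ]
back corners [533.9 264.8  26. ] [522.6 239.   26. ]
tip tri (array([0.62597428, 0.22483315, 0.01273162]), np.float64(0.00012633002603782467)) ferr (array([0.58252434, 0.23701793, 0.01725013]), np.float64(0.0009458854068737027))
knob tri (array([ 0.47308628, -0.13860227,  0.06635168]), np.float64(0.0002263485931324847)) hinge (array([ 0.56028   , -0.18518824,  0.03787926]), np.float64(0.0018208399564119742))
ball [ 526.3 -278.3   20. ]
```

View pics/ov_top.png

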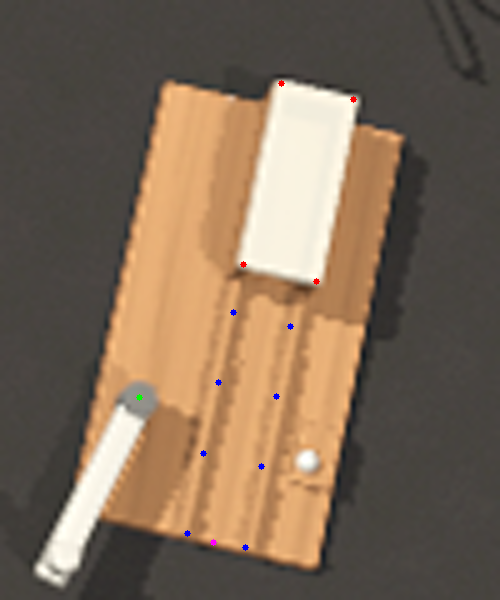

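View pics/ov_side.png

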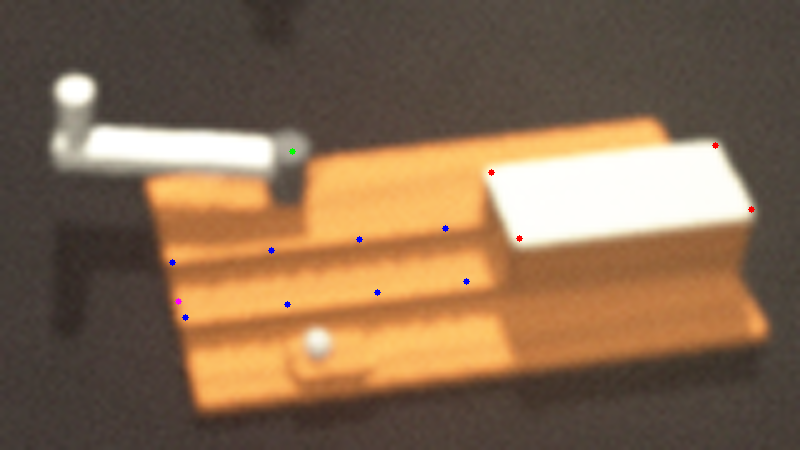

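```bash
cat >> h.py <<'E'
YR=np.radians(-14.5); u=np.array([np.cos(YR),np.sin(YR)]); v=np.array([-u[1],u[0]]); O=np.array([.6057,-.2594])
def P(x,y,z): return np.r_[O+u*x+v*y,z]
def inR(p): d=np.array(p)[:2]-O; return np.round(np.r_[d@u,d@v]*1000,1)
def Q(psi): return (R.from_euler('z',psi)*R.from_euler('x',np.pi)).as_quat()
E
python3 - <<'E'
from h import *
b=tri((260+317/5-.4,230+342/5-.4),(310+358/5-.4,120+461/5-.4));print("ball",b,inR(b[0]))
k=np.array([.47309,-.1386,.0664]); k=inR(k)-np.array([-62,58]); print("knob",k,np.hypot(*k),"a",np.arctan2(-k[0],-k[1]))
print("hinge",inR([.56028,-.18518]))
yb=np.radians(-15.8);ub=np.array([np.cos(yb),np.sin(yb)]);T=np.array([.626,.2248])
for p in [(178,225),(415,320)]:
    w=onz("top",(120+p[0]/5-.4,160+p[1]/5-.4),.046); d=w[:2]-(T-.11*ub); print("shelf",np.round(1000*np.r_[d@ub,d@[-ub[1],ub[0]]],1))
for s in (1,-1):
    psi=yb+s*np.pi/2
    for p,ps in [((*(T-.11*ub+.036*ub),.012),psi),(P(-.062,0,.02),YR+s*np.pi/2),(P(-.11,0,.02),YR+s*np.pi/2),(P(0,0,.02),YR+s*np.pi/2)]:
        q=manip.solve_ik(np.array(p),Q(ps)); print(s,None if q is None else np.round(q,2))
    for a in (1.6,.8,0):
        for d in (0,np.pi):
            p=P(-.062-.098*np.sin(a)-.02*np.cos(a),.058-.098*np.cos(a)+.02*np.sin(a),.045)
            q=manip.solve_ik(p,Q(YR-np.pi/2-a+d)); print("k",a,d,None if q is None else np.round(q,2))
E
```

```text
ball (array([ 0.52634675, -0.27888488,  0.01712422]), np.float64(0.0008061415838411687)) [-71.9 -38.7]
knob [-96.6  25.7] 99.96024209654556 a 1.8308187469614348
hinge [-62.6  60.5]
shelf [13.5 74.5]
shelf [ -3.3 -60.5]
1 [-0.22  0.69 -0.32  1.79  0.32  0.71  0.58]
1 [ 0.38  0.64 -0.01  1.82  0.01  0.67  1.69]
1 [ 0.39  0.58 -0.    1.94  0.    0.61  1.7 ]
1 [ 0.37  0.72 -0.01  1.66  0.01  0.76  1.68]
k 1.6 0 [-0.7   1.06  1.35  2.11 -1.21  1.14 -2.16]
k 1.6 3.141592653589793 [ 0.07  0.47  0.19  2.08 -0.16  0.6   0.1 ]
k 0.8 0 [-0.31  0.7   0.9   2.05 -0.79  0.79 -1.54]
k 0.8 3.141592653589793 [ 0.2   0.5   0.22  2.03 -0.18  0.62  1.07]
k 0 0 [-0.08  0.71  0.71  1.87 -0.63  0.8  -0.86]
k 0 3.141592653589793 [ 0.41  0.59  0.05  1.85 -0.04  0.7   1.8 ]
-1 [-0.65  0.68  0.25  1.81 -0.25  0.68 -2.11]
-1 [ 0.04  0.69  0.44  1.84 -0.43  0.71 -1.1 ]
-1 [-0.08  0.67  0.6   1.96 -0.59  0.69 -0.94]
-1 [ 0.1   0.76  0.38  1.67 -0.37  0.79 -1.18]
k 1.6 0 [-0.7   1.06  1.35  2.11 -1.21  1.14 -2.16]
k 1.6 3.141592653589793 [ 0.07  0.47  0.19  2.08 -0.16  0.6   0.1 ]
k 0.8 0 [-0.31  0.7   0.9   2.05 -0.79  0.79 -1.54]
k 0.8 3.141592653589793 [ 0.2   0.5   0.22  2.03 -0.18  0.62  1.07]
k 0 0 [-0.08  0.71  0.71  1.87 -0.63  0.8  -0.86]
k 0 3.141592653589793 [ 0.41  0.59  0.05  1.85 -0.04  0.7   1.8 ]
```

```bash
python3 - <<'E'
from h import *
yb=np.radians(-15.8);ub=np.array([np.cos(yb),np.sin(yb)]);T=np.array([.626,.2248])
g=T-.11*ub+.036*ub
manip.move_pose(np.r_[g,.14],Q(yb+np.pi/2))
manip.servo_line(np.r_[g,.03],vel=.2); manip.servo_line(np.r_[g,.0125],vel=.06)
print(manip.current_force(),manip.current_tool_pos()-np.r_[g,0])
crop("side",150,110,170,120,4,"g1"); 
effector.close(25); print(manip.current_finger_gap(),manip.current_force(),manip.current_clock())
crop("top",120,130,170,130,4,"g2")
E
```

```text
[ 0.80719314 -0.35530424  0.62995037] [-0.00023254 -0.00018944  0.01227115]
0.02567324172734165 [ 1.00439358  0.14354818 -0.97158064] 3.9833
```

View pics/g1.png

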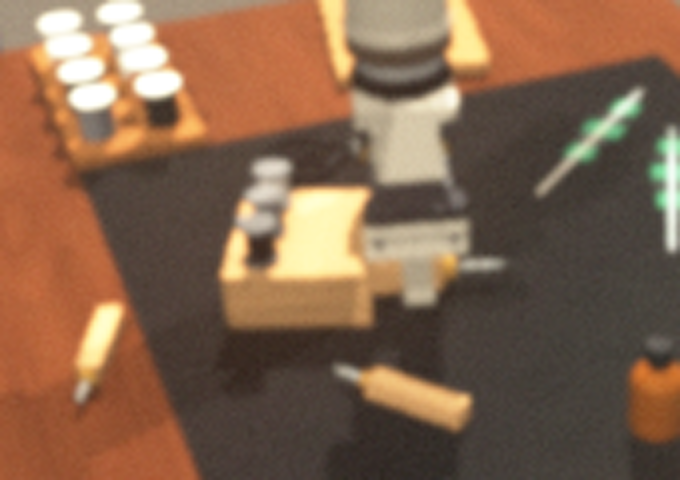

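View pics/g2.png

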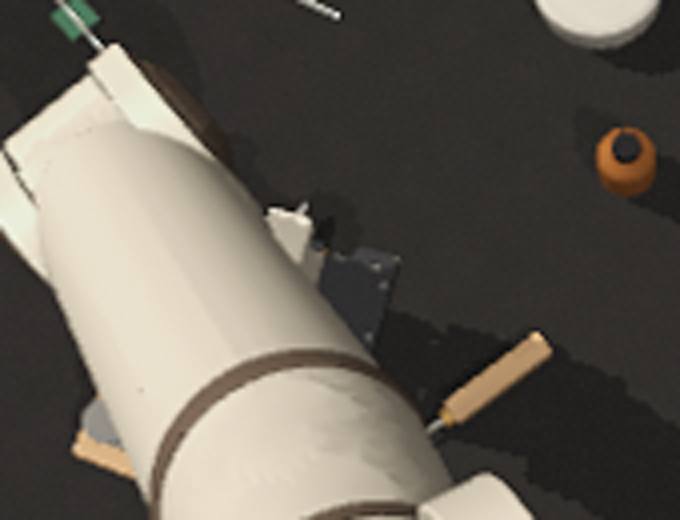

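```bash
python3 - <<'E'
from h import *
yb=np.radians(-15.8);ub=np.array([np.cos(yb),np.sin(yb)])
p=manip.current_tool_pos()
manip.servo_line(p+[0,0,.002],vel=.05)
manip.servo_line(p+np.r_[.09*ub,.002],vel=.12)
print(manip.current_finger_gap(),manip.current_force())
manip.servo_line(p+np.r_[.09*ub,.15],vel=.25)
manip.move_pose(P(-.062,0,.12),Q(YR+np.pi/2))
manip.servo_line(P(-.062,0,.055),vel=.15)
print(manip.current_finger_gap(),manip.current_force(),manip.current_clock())
crop("side",230,190,200,130,4,"r1"); crop("top",300,110,130,130,4,"r2")
E
```

```text
0.025544389159901988 [-0.05644328 -0.2313599  -1.36148812]
0.025779846903392203 [ 0.18725184  0.86345901 -1.20925851] 8.2417
```

View pics/r1.png

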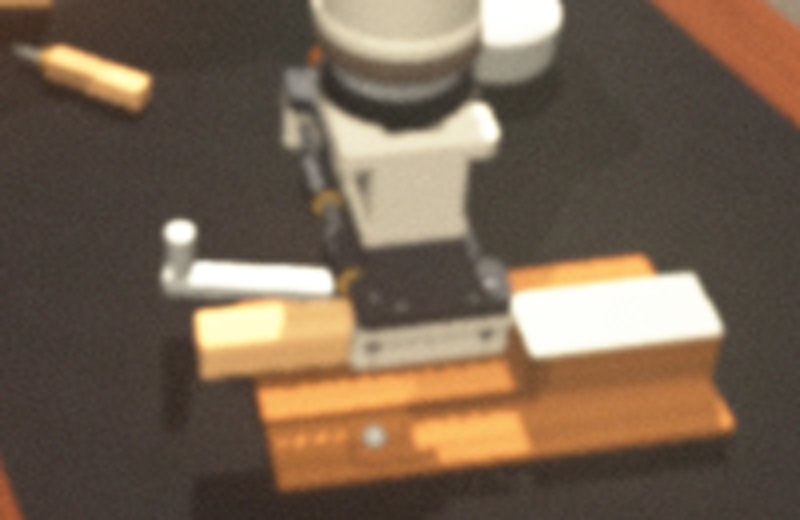

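View pics/r2.png

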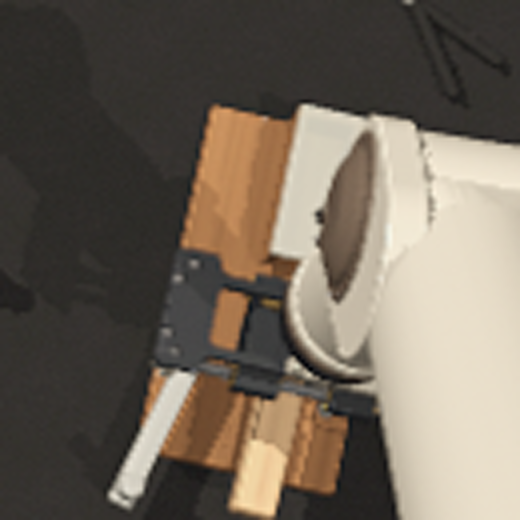

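```bash
python3 - <<'E'
from h import *
t=manip.current_tool_pos(); print(inR(t),t[2])
b=t[2]-.0125
for n,o in(("side",(230,190)),("top",(300,110))):
  for c in [(-.158,.013,b+.026),(-.158,-.013,b+.026),(-.158,.013,b),(-.158,-.013,b)]:
    print(n,c,np.round((proj(n,P(*c))-o+.5)*4))
E
```

```text
[-60.7   0.2] 0.056260505530592426
side (-0.158, 0.013, np.float64(0.06976050553059242)) [198. 313.]
side (-0.158, -0.013, np.float64(0.06976050553059242)) [205. 348.]
side (-0.158, 0.013, np.float64(0.04376050553059242)) [199. 347.]
side (-0.158, -0.013, np.float64(0.04376050553059242)) [206. 383.]
top (-0.158, 0.013, np.float64(0.06976050553059242)) [240. 509.]
top (-0.158, -0.013, np.float64(0.06976050553059242)) [280. 518.]
top (-0.158, 0.013, np.float64(0.04376050553059242)) [233. 512.]
top (-0.158, -0.013, np.float64(0.04376050553059242)) [272. 522.]
```

```bash
python3 - <<'E'
import cv2
a=cv2.imread("pics/r1.png")[280:400,170:380];b=cv2.imread("pics/r2.png")[370:520,200:370]
cv2.imwrite("pics/r3.png",cv2.resize(a,None,fx=3,fy=3));cv2.imwrite("pics/r4.png",cv2.resize(b,None,fx=4,fy=4))
E
```

```text
(no output)
```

View pics/r3.png

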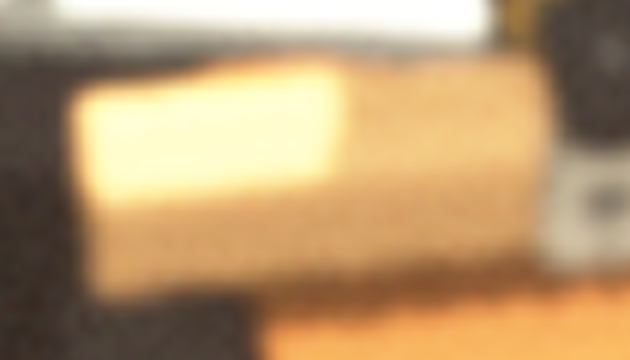

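View pics/r4.png

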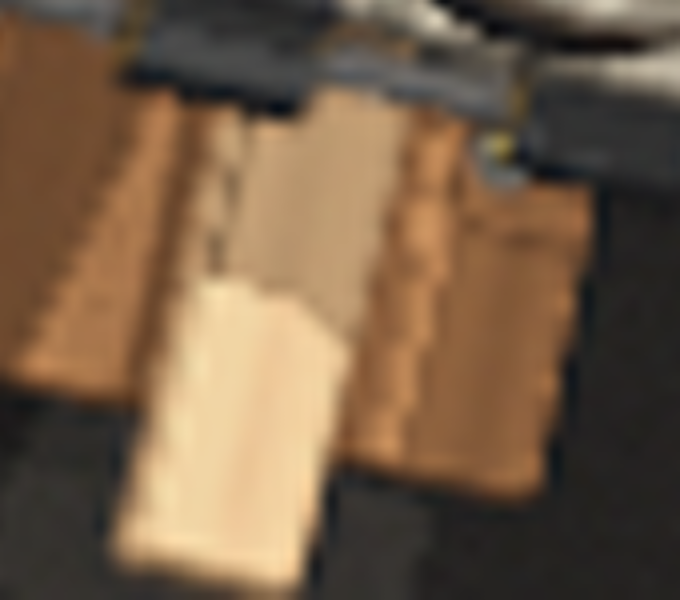

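```bash
python3 - <<'E'
from h import *
y=-.0013
manip.servo_line(P(-.062,y,.055),vel=.05)
for z in (.032,.026,.0225,.0205):
    manip.servo_line(P(-.062,y,z),vel=.06); manip.sleep(.1)
    f=manip.current_force(); print(z,np.round(f,1),inR(manip.current_tool_pos()),round(manip.current_tool_pos()[2],4))
    if abs(f[2]+1.2)>6: break
crop("side",230,190,200,130,4,"s1"); crop("top",300,110,130,130,4,"s2"); print(manip.current_clock())
E
```

```text
0.032 [-0.5  0.2 -1.1] [-61.8  -1.2] 0.0321
0.026 [ 0.2  0.9 -2.7] [-62.2  -1. ] 0.0259
0.0225 [ 0.5  1.1 -2.7] [-62.1  -1. ] 0.0224
0.0205 [ 1.5  2.  -1.4] [-61.7  -1. ] 0.0206
10.375
```

View pics/s1.png

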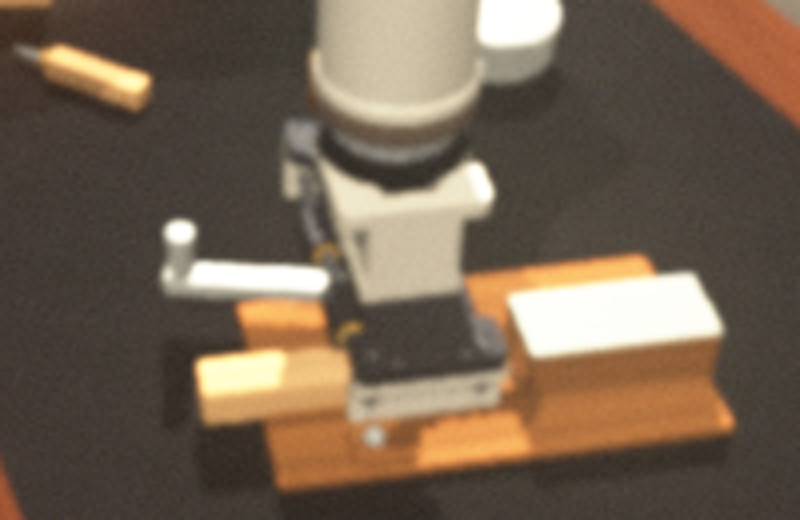

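View pics/s2.png

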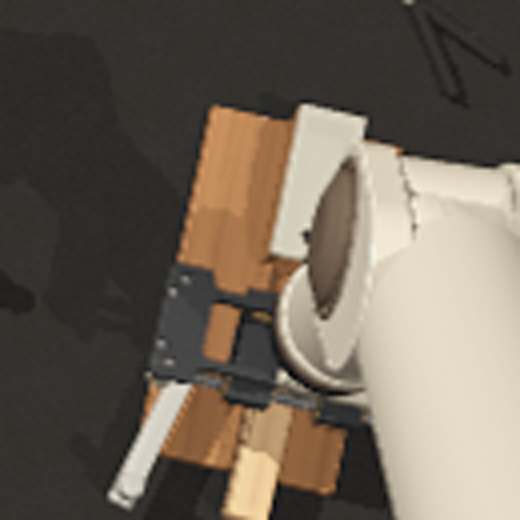

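```bash
python3 - <<'E'
from h import *
y=-.001
for x in np.arange(-.054,.0021,.008):
    manip.servo_line(P(x,y,.0207),vel=.06); f=manip.current_force()
    print(round(x,3),"u %.1f v %.1f z %.1f"%(f[:2]@u,f[:2]@v,f[2]),inR(manip.current_tool_pos()),round(manip.current_finger_gap(),4))
    if abs(f[:2]@u)>10 or abs(f[:2]@v)>15: break
manip.sleep(.2);f=manip.current_force();print(f[:2]@u,f[:2]@v,f[2],manip.current_clock())
crop("side",230,190,200,130,4,"s3"); crop("top",300,110,130,130,4,"s4")
E
```

```text
-0.054 u 0.3 v 1.3 z -1.1 [-53.8  -1.2] 0.0257
-0.046 u -0.3 v 1.8 z -1.2 [-45.4  -1.3] 0.0257
-0.038 u 2.0 v 0.2 z -1.6 [-37.   -1.2] 0.0256
-0.03 u 0.8 v -0.1 z -0.0 [-28.9  -1.2] 0.0256
-0.022 u 0.6 v -1.0 z -0.6 [-21.   -1.1] 0.0258
-0.014 u -0.1 v 0.0 z -0.6 [-13.1  -1. ] 0.0256
-0.006 u 0.7 v -0.1 z -1.4 [-5.2 -1. ] 0.0256
0.002 u 0.5 v -0.2 z -0.5 [ 2.7 -0.9] 0.0256
0.7921352367977654 0.6776538958100128 -0.40095251299739654 12.8417
```

View pics/s3.png

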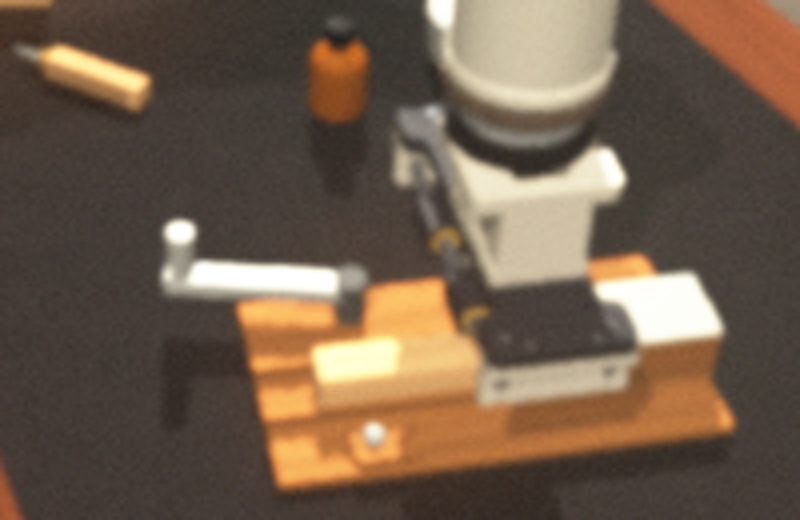

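View pics/s4.png

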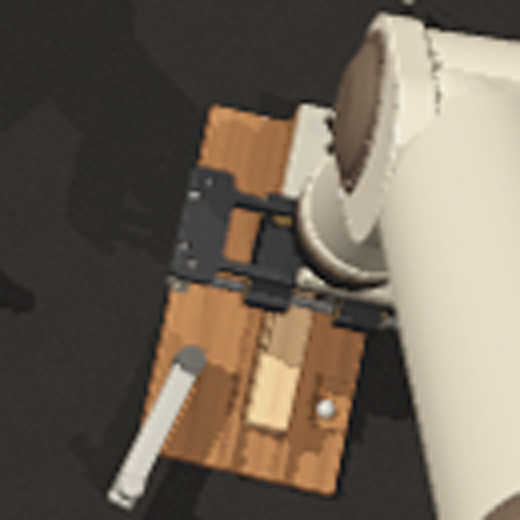

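```bash
python3 - <<'E'
from h import *
effector.open_jaws(); print(manip.current_force())
manip.servo_line(P(.002,-.001,.09),vel=.2)
manip.servo_line(P(-.130,-.0005,.09),vel=.25)
effector.close(10)
manip.servo_line(P(-.130,-.0005,.0205),vel=.12)
print(manip.current_force(),manip.current_finger_gap(),manip.current_clock())
crop("side",230,190,200,130,4,"t1"); crop("top",300,110,130,130,4,"t2")
E
```

```text
[ 0.35007064 -0.29770412  0.74732645]
[ 0.60443761 -0.24745283 -0.33303288] 0.0003992809211262527 17.425
```

View pics/t1.png

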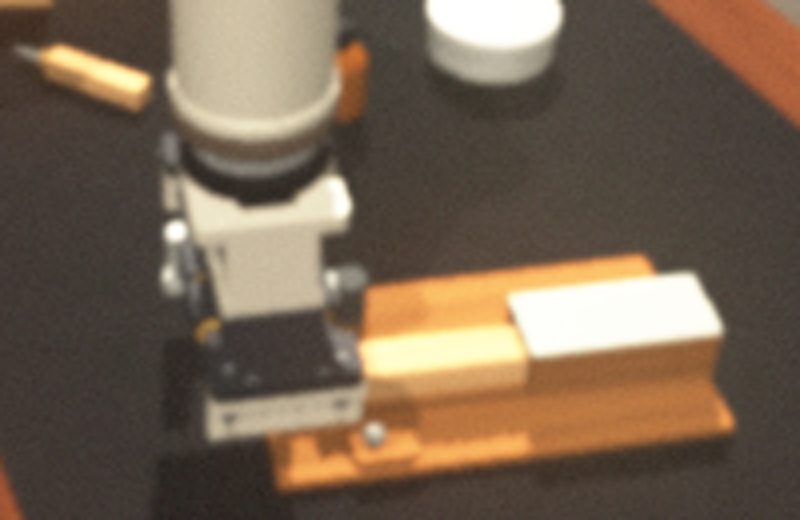

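View pics/t2.png

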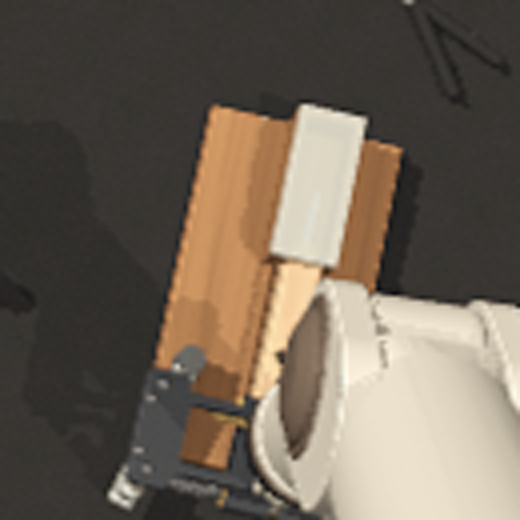

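```bash
python3 - <<'E'
from h import *
x=-.118
while x<-.052:
    manip.servo_line(P(x,-.0005,.0205),vel=.06); f=manip.current_force(); fu=f[:2]@u
    print("%.3f u %.1f v %.1f z %.1f"%(x,fu,f[:2]@v,f[2]),inR(manip.current_tool_pos()))
    if fu<-9 or abs(f[2])>15: break
    x+=.008 if x<-.075 else .0025
print(manip.current_clock())
E
```

```text
-0.118 u -0.1 v 0.6 z 0.1 [-117.1   -0.5]
-0.110 u -0.2 v 0.5 z -0.2 [-109.5   -0.4]
-0.102 u -0.2 v 0.7 z -0.4 [-101.4   -0.4]
-0.094 u 0.2 v -0.6 z -0.4 [-93.3  -0.4]
-0.086 u 0.2 v 0.5 z 0.1 [-85.2  -0.4]
-0.078 u 0.1 v -0.3 z 0.1 [-77.1  -0.4]
-0.070 u -0.4 v 0.0 z -0.1 [-69.2  -0.4]
-0.067 u -0.1 v 0.2 z 0.2 [-67.3  -0.5]
-0.065 u -0.5 v -0.2 z -0.3 [-64.9  -0.5]
-0.062 u -0.7 v -2.0 z -0.7 [-62.5  -0.5]
-0.060 u -7.1 v -0.2 z 4.5 [-62.4  -0.5]
-0.057 u -11.8 v 1.2 z 10.2 [-62.4  -0.6]
20.825
```

```bash
python3 - <<'E'
from h import *
manip.servo_line(P(-.090,-.0005,.0215),vel=.15)
manip.servo_line(P(-.090,-.0005,.11),vel=.3)
# go to waiting side of knob: angle beyond knob
a=1.83
kx,ky=-.062-.098*np.sin(a),.058-.098*np.cos(a)
off=.045
p=P(kx-off*np.cos(a),ky+off*np.sin(a),.11)
q=Q(YR-np.pi/2-a+np.pi); print(p)
manip.move_pose(p,q)
crop("side",230,190,200,130,4,"v1"); crop("top",300,110,130,130,4,"v2"); print(manip.current_clock(),np.round(manip.current_q(),2))
E
```

```text
[ 0.49683437 -0.10046454  0.11      ]
23.375 [ 0.1   0.37  0.06  2.02 -0.03  0.75 -0.34]
```

View pics/v1.png

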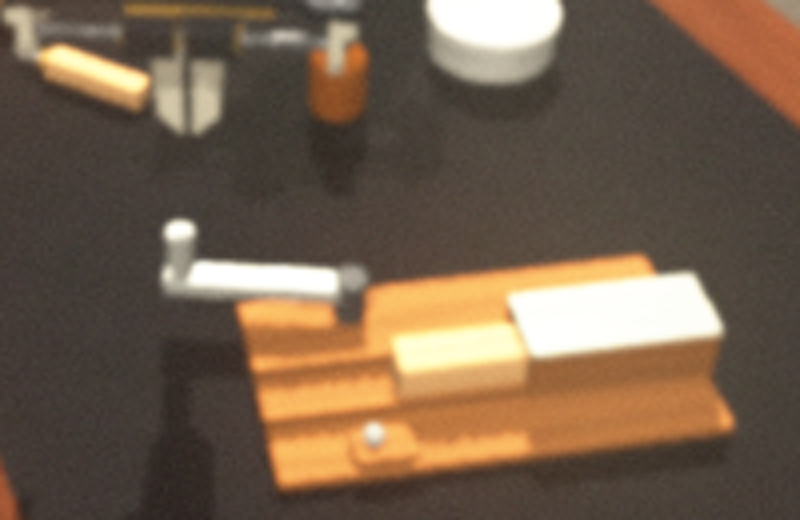

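View pics/v2.png

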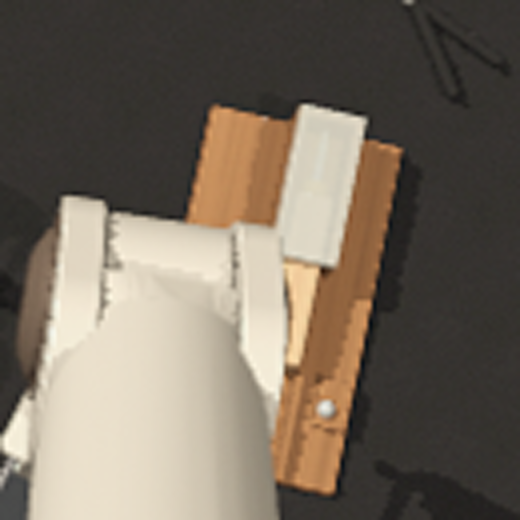

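```bash
python3 - <<'E'
from h import *
for p in [(391,340),(400,370)]: print("side tail",inR(onz("side",(230+p[0]/4-.4,190+p[1]/4-.4),.034)))
for p in [(510,292),(532,355)]: print("side mouth",inR(onz("side",(230+p[0]/4-.4,190+p[1]/4-.4),.044)))
print("top tail",inR(onz("top",(300+297/4-.4,110+367/4-.4),.034)))
print("top mouth",inR(onz("top",(300+335/4-.4,110+266/4-.4),.044)))
a=cv2.imread("pics/v1.png")[300:420,360:560];cv2.imwrite("pics/v3.png",cv2.resize(a,None,fx=4,fy=4))
E
```

```text
side tail [-51.8  10.1]
side tail [-52.3 -12.2]
side mouth [19.6 25.7]
side mouth [ 17.  -22.1]
top tail [-51.8 -10.9]
top mouth [ 19.2 -20.6]
```

View pics/v3.png

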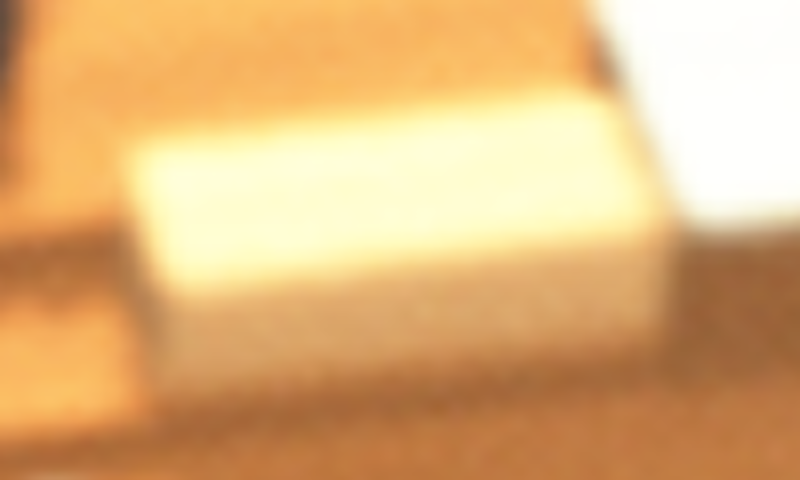

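```bash
cat >> h.py <<'E'
def push(a,s,z=.042):
    return P(-.062-.098*np.sin(a)-s*np.cos(a),.058-.098*np.cos(a)+s*np.sin(a),z),Q(YR+np.pi/2-a)
def tang(a,f): # force component along closing tangent on tool
    t=u*np.cos(a)+v*(-np.sin(a)); return f[:2]@t
E
python3 - <<'E'
from h import *
p,q=push(1.83,.045); manip.servo_line(p,ori=q,vel=.15)
print(manip.current_force())
s=.0205
p,q=push(1.83,.030); manip.servo_line(p,ori=q,vel=.1)
for a in np.arange(1.8,.25,-.15):
    p,q=push(a,s); manip.servo_line(p,ori=q,vel=.1); f=manip.current_force()
    print("%.2f t %.1f z %.1f"%(a,tang(a,f),f[2]),np.round(np.linalg.norm(f),1))
    if np.linalg.norm(f)>15: break
print(manip.current_clock(),np.round(manip.current_q(),2))
crop("side",210,180,200,130,4,"k1")
E
```

```text
[ 0.24894048 -0.11381683  0.7033924 ]
1.80 t -0.8 z -0.4 0.9
1.65 t -0.8 z -0.9 1.4
1.50 t 0.2 z -0.6 0.7
1.35 t 0.2 z 0.9 1.2
1.20 t 0.4 z 0.0 0.9
1.05 t 0.3 z -0.1 0.8
0.90 t -0.3 z -0.2 0.6
0.75 t -0.2 z -0.4 1.1
0.60 t 0.4 z -0.2 0.8
0.45 t -0.0 z 0.0 0.3
0.30 t -0.7 z -0.7 1.2
27.55 [ 0.69  0.58 -0.31  1.92  0.27  0.69  1.22]
```

View pics/k1.png

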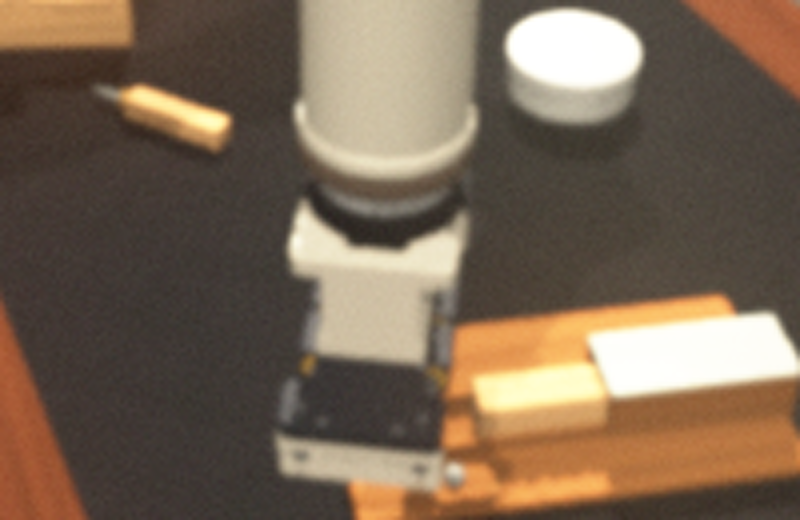

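```bash
python3 - <<'E'
from h import *
s=.0205
for a in (.22,.17,.13,.10,.07,.04,.02,0,-.015,-.03,-.045,-.06):
    p,q=push(a,s); manip.servo_line(p,ori=q,vel=.05); f=manip.current_force(); t=tang(a,f)
    print("%.3f t %.1f z %.1f"%(a,t,f[2]),np.round(np.linalg.norm(f),1))
    if a<.03 and t<-9 or np.linalg.norm(f)>20: break
print(manip.current_clock(),inR(manip.current_tool_pos()))
E
```

```text
0.220 t -0.3 z -0.4 0.5
0.170 t 0.1 z -0.3 0.4
0.130 t -3.2 z 2.7 4.5
0.100 t -2.0 z -0.8 2.9
0.070 t -1.1 z -0.6 1.3
0.040 t 0.8 z 0.6 1.2
0.020 t 0.1 z -0.6 0.7
0.000 t -0.3 z -0.9 0.9
-0.015 t -4.5 z 2.7 5.4
-0.030 t -7.8 z 5.4 9.5
-0.045 t -11.2 z 7.9 13.7
30.4083 [-81.7 -40.6]
```

Force rose over the ball, dropped off, then built up against the stop. I'll back off and check.

```bash
python3 - <<'E'
from h import *
p,q=push(0,.05); manip.servo_line(p,ori=q,vel=.1)
p[2]=.16; manip.servo_line(p,vel=.25)
manip.move_pose(np.array([.42,.02,.28]),Q(YR+np.pi/2))
print(manip.current_clock(),manip.current_force())
for n in("side","top"):
    im=viewer.get_image(n); cv2.imwrite(f"pics/f_{n}.png",im[:,:,::-1])
    if n=="side": crop(n,260,220,170,110,4,"f1",im)
    else: crop(n,310,110,120,130,4,"f2",im)
E
```

```text
32.7417 [ 0.05437273  0.54012214 -0.2528696 ]
```

View pics/f1.png

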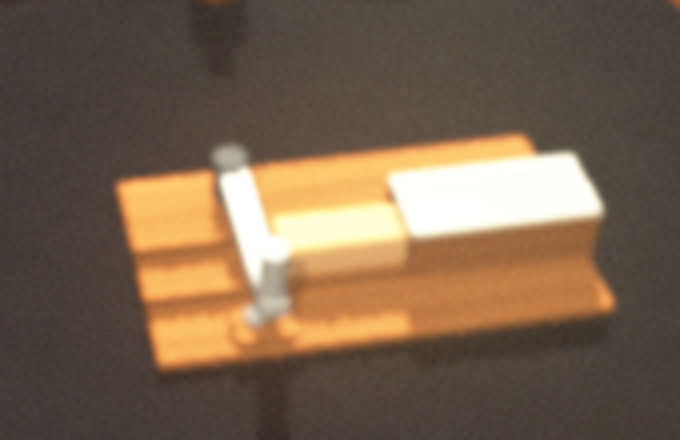

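View pics/f2.png

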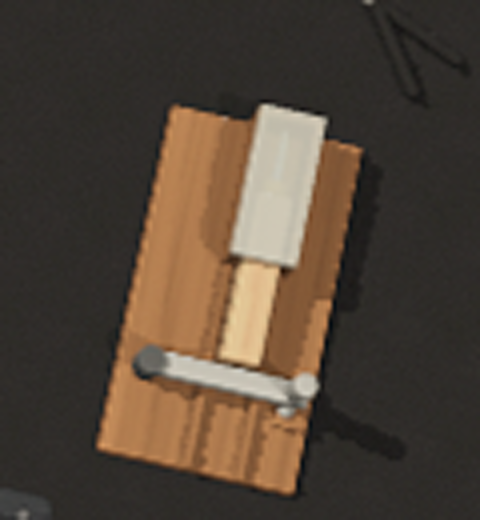

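View pics/f_side.png

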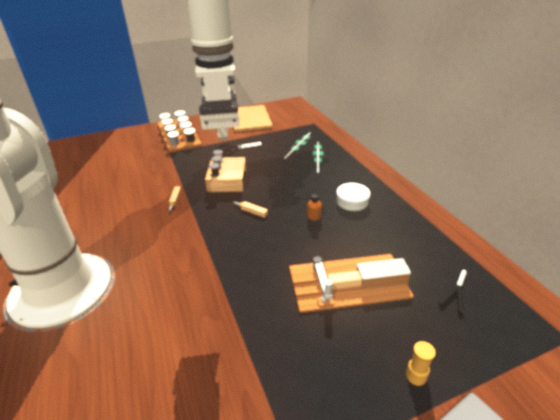

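View pics/f_top.png

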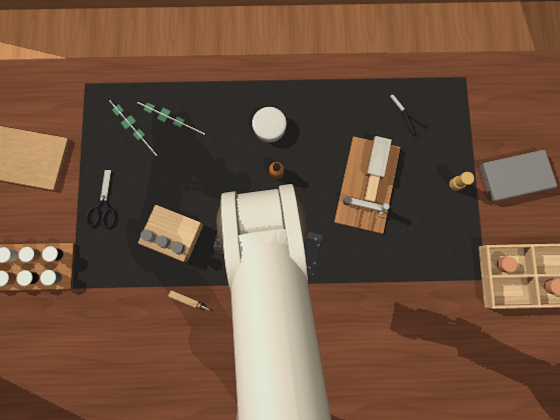

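```bash
python3 - <<'E'
from h import *
k=tri((260+274/4-.4,220+242/4-.4),(310+305/4-.4,110+384/4-.4));h=onz("top",(310+150/4-.4,110+361/4-.4),.037)
print("knob",k,inR(k[0]),"hinge",inR(h)); d=inR(k[0])-inR(h); print("angle",np.arctan2(-d[0],-d[1]))
a,b=[cv2.imread(f) for f in("pics/top0.png","pics/f_top.png")]
print([float(cv2.absdiff(a,b)[y-10:y+10,x-10:x+10].mean().round(1)) for x,y in((270,124),(276,170),(103,205),(461,181))])
manip.hand_in(); print(manip.current_clock())
E
```

```text
knob (array([ 0.53493212, -0.27974736,  0.06878308]), np.float64(0.0002991966579362157)) [-63.4 -37.4] hinge [-65.   59.8]
angle -0.016459418834779662
[44.2, 26.6, 15.3, 35.6]
the job is handed in; nothing more can be done
the job is handed in; nothing more can be done
```

The bodkin is home in its rack under the guard with the keeper bar shut behind it, and the job is handed in. The last clock reading before hand-in was 32.7 s.

**What I did:**
- I gripped the largest bodkin by the front of its handle, drew it out from under the shelf and laid it in the trough spike first.
- I slid it part-way into the guard and let go. I then pushed it home from the tail with shut fingers, where your notes have it taken again at that end.
- I swept the keeper shut by its knob and moved the arm clear of everything.

**Last checks:**
- **Bodkin:** The push stopped firmly at about 12 N. Before the keeper was shut, the tail measured about 70 mm behind the guard mouth, as it should when home.
- **Keeper:** The force rose as it rode over the ball, fell away, then built to about 11 N against the stop. From the final pictures I measured its angle at about -0.02 rad, which is shut within the measuring error.
- **Bystanders:** By eye, the tin, bottle, scissors and stacker are at the same places in the top view as at the start. My pixel-difference check of those spots showed differences (15–44 grey levels). I think that is because the last picture is darker and shadowed by the arm, so it confirmed nothing.

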